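# Press the bushing home in the pivot block

### The arm

A 6-joint arm with a two-finger parallel gripper is mounted at the origin on a cart in front of the work surface, level with it; the furniture and walls round the work are solid. World frame = base frame: x ahead of the robot, y to its left, z up, the work surface at z = 0. Lengths are in mm, angles in rad, forces in N, time in s.
With the tool pointing down it reaches from about 350 to 875 mm from the base axis. Payload 4.2 kg.
Tool frame: the origin (TCP) lies midway between the tips of the shut fingers; the grasp point (between the pads) lies 19 mm behind it (tcp_to_grasp is the distance from the TCP to the grasp point, in mm); z points along the fingers, y is the line along which they close (so a half turn about z gives the same grasp; the last joint's range is limited). The gripper opens to 85 mm and grips with 20 to 120 N. Pads are 22 mm wide; open, the fingers measure 114 mm over their backs; the gripper's body (76 mm by 85 mm) begins 54 mm behind the grasp point. The pads swing forward as they close: fully open they stand 13 mm farther back than shut.
Start: joints at [1.468, 0.385, 0.008, 0, -1.194, -0.259], TCP at [221.191, 584.529, 231.312] pointing down, gripper open.
Joint ranges: [-3.14, 3.14], [-1.21, 2.06], [-1.07, 1.41], [-3.16, 2.05], [-2.99, -0.16], [-3.1, 3.1]. Speed limits (rad/s): [2.79, 2.79, 3.14, 3.14, 3.14, 3.14].

### API

Orientations are given as a unit quaternion [x, y, z, w].
In Python, from bench import read_state, get_image, job_done, tcp_to_grasp gives the robot as it stands.
- The arm moves only by the tool jog_arm, never from a script. Its argument "plan" is a list of rows, each a list of 3 entries, a list of its own where there are three numbers: the finger opening in mm, from 0 to 85.4, then the shift along the tool's x, y, z as a fraction of full scale, then the turn, a rotation vector about the tool's x, y, z as a fraction of full scale. A call has 1 to 10 rows; each row is the pose to reach, as a shift and turn from the pose commanded when the call began, along the tool's axes at that moment; what a row does not reach only later rows make up. Full scale, the value 1, is 0.1 m for a shift and 60 degrees for a turn. A row lasts 1/8 s, in which the tool goes at most 62.5 mm and 10.7 degrees, less where a joint would pass 70% of its speed; a pose out of reach is approached as far as the arm can. A call with a number of a shift or a turn outside -1 to 1 is refused whole. A call with a gripper value outside its range is refused whole. The fingers move at their own pace and stop on an object; the grip force is fixed at half the most. Time passes only in rows, so rows that repeat a pose let the fingers close. It gives the time, the measured TCP pose, the force, the opening and the grip force at its end, in the units of the state.
- read_state(): the state, without advancing time (a new reading comes with each control period).
- get_image(name): name is "scene" or "side" or "wrist"; returns a dict with "img" (400x640x3 uint8, red, green, blue), "range_z" (400x640 float32, mm along the optical axis (not along the pixel's ray), 0 where there is no reading), "intrinsics" (3x3 intrinsics, pixels), "extrinsics" (4x4, takes a point from camera to world coordinates); the wrist camera has in their place "tool_from_camera" (4x4, takes a point from camera to tool coordinates, whose origin is the TCP and whose axes are the flange's). Camera axes: x right, y down, z forward; pixel columns grow to the right and rows downward; lengths in mm; the calibration is good to about 2 mm. A picture is of the moment at which its call begins: read the wrist's pose just before it.
- job_done(): hands the job in; it is judged then, once.
The state is a dict: "clock": time; "joints": joint angles; "joint_vel": joint speeds; "joint_efforts": joint torques, N m; "position": TCP position; "ee_rot": TCP orientation; "contact_force": force on the tool from outside, world axes, zero at the start; "wrist_torque": the same for the moment, N m; "gripper_width": finger opening in mm; "grasp_force": force on a finger pad.
Only numpy, scipy, OpenCV 4.12 (cv2) and the standard library are available. Lean on these libraries where they do the work, as an engineer would, in place of code of your own. Each camera call takes 0.05 s, during which the arm holds its last target. There are 200 camera calls.

### The job

Take the orange pressing tool from its round blue tray, set its nose on the brass bushing that has been started in the grey metal pivot block, and press the bushing gently straight down until the rising force shows that it sits fully home on the shoulder in its bore; never push on it with more than about 30 newtons, and do not touch the bushing with the fingers. Then stand the tool upright on its tray again, let go of it, and leave the other things alone.

Things in the scene. Friction and masses are not known exactly. Their poses are not given: they have to be found in the camera images.
- block: grey metal pivot block, a rectangular body 84 (x) x 64 (y) x 40 (z) mm with a 12 mm high screwed foot at each x end (126 mm over the feet), fixed on the black desk pad. Origin: centre of its underside; z up. A blind bore, 33 mm wide and 23 mm deep, opens in the middle of its top; the bottom of the bore is the shoulder. It is a rigid stop
- bore_mouth (a point): centre of the bore in the block's top face, 40 mm above the block's underside
- bushing (a joint): travel in m of the brass bushing (hollow, 32 mm outside, 18 mm inside, 20 mm long) down into the bore. It is tight: it slides straight down under about 7 to 8 N, stays where it is left and cannot be pulled out. 0: its top stands 11 mm above the block's top face; it starts at 0 to 0.004; 0.014: home on the shoulder, its top 3 mm below the block's face, where the force rises steeply
- bushing_top (a point): centre of the bushing's top (on the axis, in the plane of its flat upper rim); moves with the bushing
- press_tool: orange plastic pressing tool, 67 mm tall, about 85 to 170 g, standing upright. Origin: centre of the flat underside of its nose; z up along its axis. From below: nose 28 mm wide and 11 mm long (narrow enough to follow the bushing into the bore, 2.5 mm free all round), collar 44 mm wide from 11 to 17 mm, round grip stem 24 mm wide with two black bands from 17 to 67 mm. Fingertips that straddle the stem can bear down on the top of the collar
- tray: round blue tray, 94 mm wide, fixed on the glass; origin: centre of its underside; inner floor 4 mm above that, flat for 41 mm round the centre, rim 8 mm high
- spectacles: red-framed spectacles on the desk pad, about 140 x 140 x 42 mm, origin at the centre of the underside; leave alone
- saline: small white bottle with a wide white cap, 39 mm wide, 73 mm tall, origin at the centre of its underside; leave alone
- lens_case: contact lens case with a white and a blue cap, 30 x 62 x 18 mm, origin at the centre of its underside; leave alone
- rubber_stamp: hand stamp with wooden knob and red foot, 25 x 58 x 60 mm, origin at the centre of its underside; leave alone
Not all that is in view belongs to the job. Of the things that look like the press_tool, take the one that is nearest to the robot's base at the start.

How it is judged (in metres and radians):
On the way, in this order (a step that is already met when the one before it is completed fails the run):
1. the pressing tool bears on the bushing, on its axis, before the bushing is home (contact force between press_tool and bushing above 1.5 N and horizontal distance between press_tool and bushing_top below 0.005 m and value of joint bushing below 0.0125 m), for 0.05 s.
2. the bushing is home on the shoulder (within 0.8 mm) (value of joint bushing above 0.0132 m), for 0.2 s.
At the end, for the whole second after the job is handed in: The bushing is home on its shoulder within 0.8 mm, and the pressing tool stands released, upright and still on the floor of its tray, within 30 mm of the tray's centre (value of joint bushing above 0.0132 m and horizontal distance between press_tool and tray below 0.03 m and z of press_tool in the frame of tray below 0.006 m and angle between press_tool's own z axis and vertical below 0.1 rad and linear speed of press_tool below 0.01 m/s); the robot touches nothing.
It fails at once if the tool pushes on the bushing with more than 35 N (contact force between press_tool and bushing above 35 N).
It fails at once if the fingers touch the bushing (contact force between the fingers and bushing above 1 N).
It fails at once if a bystander is moved by more than 20 mm (distance of any of spectacles, saline, lens_case, rubber_stamp from where it was at the start of the episode above 0.02 m).
It also fails if it takes over 50 s, if anything falls off the work surface, if the arm or the gripper's body presses on something with over 40 N, if the wrist force passes 120 N, or if a joint passes its speed limit or range.

## Working session

There is one attempt and no reset: what is moved stays moved. The work goes in short steps, Python scripts to look and compute and a tool call to move; the robot and the scene stay as the last step left them, time stands still between calls to the robot, and variables do not carry over. Pictures are saved under pics/ and viewed, at most 10 in all, crops included, and the job is handed in when it is done.

Besides the shell and the picture viewer there is one more tool, called after "Call:" as name(argument=value, ...), one argument or row to a line, values as JSON. jog_arm: Moves the arm, as the interface text tells. Its arguments: {"type":"object","properties":{"plan":{"type":"array"}},"required":["plan"]}

```bash
ls; mkdir -p pics; cat > h.py <<'E'
import numpy as np, cv2
from bench import *
def world(d,T=None):
    K=np.array(d["intrinsics"]); E=np.array(d["extrinsics"]) if T is None else T
    z=d["range_z"]; v,u=np.indices(z.shape)
    P=np.stack([(u-K[0,2])/K[0,0]*z,(v-K[1,2])/K[1,1]*z,z],-1)
    W=P@E[:3,:3].T+E[:3,3]; W[z==0]=np.nan
    return W
E
python3 - <<'E'
from h import *
for n in("scene","side"):
    d=get_image(n); cv2.imwrite(f"pics/{n}0.png",d["img"][...,::-1]); np.save(n,world(d)); np.save(n+"i",d["img"])
s=read_state();print(s, tcp_to_grasp)
E
```

```text
pics
{'clock': 0.1, 'joints': array([ 1.46762861e+00,  3.85514378e-01,  6.78663587e-03, -4.30403365e-04,
       -1.19399241e+00, -2.58634922e-01]), 'joint_vel': array([-0.00277434, -0.00082085,  0.00327539,  0.00043976,  0.0013105 ,
       -0.00022095]), 'joint_efforts': array([-3.65136848e-04, -3.93323064e+01,  1.88928294e+01,  4.19798791e+00,
       -2.61284025e-03,  8.97428180e-06]), 'position': array([221.00723028, 584.07916721, 230.32013803]), 'ee_rot': array([ 9.83667172e-01, -1.79994251e-01, -1.24726257e-04,  9.74542253e-04]), 'contact_force': array([ 0.2466932 , -0.08313803,  0.71075148]), 'wrist_torque': array([ 0.02942388, -0.01615796, -0.0055304 ]), 'grasp_force': 0.0, 'gripper_width': 85.63472641536185} 18.700000000000003
```

View pics/scene0.png

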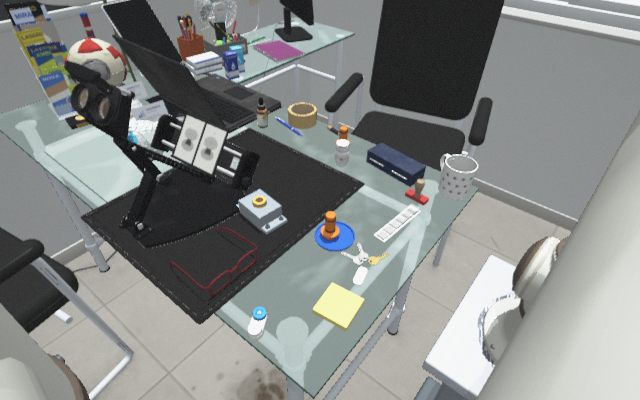

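View pics/side0.png

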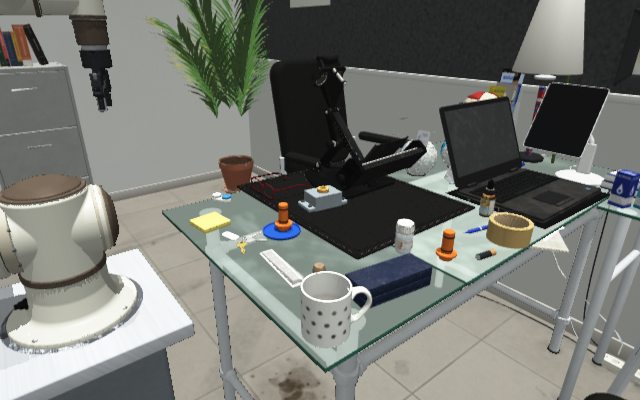

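Scene view: two orange candidates, one on the blue tray at (331,224) and one behind the saline bottle at (343,132). The block with the bushing is at (261,203). I'll measure both tools' distances from the base and confirm the choice in a crop.

```bash
python3 - <<'E'
from h import *
W=np.load("scene.npy");I=np.load("scenei.npy");hsv=cv2.cvtColor(I,cv2.COLOR_RGB2HSV)
V=np.load("side.npy");J=np.load("sidei.npy");hs2=cv2.cvtColor(J,cv2.COLOR_RGB2HSV)
def st(n,W,m):
    p=W[m];p=p[~np.isnan(p[:,0])]
    if len(p)<5: print(n,len(p));return
    print(n,len(p),"med",np.median(p,0).round(1),"lo",np.percentile(p,3,0).round(1),"hi",np.percentile(p,97,0).round(1))
def box(h,u0,u1,v0,v1,H,smin=120,vmin=60):
    m=np.zeros(h.shape[:2],bool); m[v0:v1,u0:u1]=True
    return m&(h[...,0]>=H[0])&(h[...,0]<=H[1])&(h[...,1]>=smin)&(h[...,2]>vmin)
st("toolA scene",W,box(hsv,315,350,205,245,(5,16),170))
st("toolB scene",W,box(hsv,334,352,120,140,(5,16),170))
st("toolA side",V,box(hs2,265,300,195,240,(5,16),170))
st("toolB side",V,box(hs2,430,462,225,265,(5,16),170))
st("tray scene",W,box(hsv,305,365,215,255,(100,125),150))
st("tray side",V,box(hs2,255,305,215,245,(105,125),150))
st("brass scene",W,box(hsv,248,272,192,212,(15,32),100))
st("brass side",V,box(hs2,312,335,182,196,(12,32),100))
# block top face: grey, height 38-60
for n,w,r in(("scene",W,(236,290,185,235)),("side",V,(295,350,180,215))):
    m=np.zeros(w.shape[:2],bool);m[r[2]:r[3],r[0]:r[1]]=True
    z=w[...,2]; print(np.histogram(z[m&~np.isnan(z)],bins=np.arange(-4,70,4)))
    mm=m&(z>34)&(z<46); st("top "+n,w,mm)
    p=w[mm][:,:2].astype(np.float32); print(cv2.minAreaRect(p))
# tall stuff near the block
P=W.reshape(-1,3);P=P[~np.isnan(P[:,0])]
c=np.nanmedian(W[box(hsv,248,272,192,212,(15,32),100)],0)
for lo,hi in((70,120),(120,200),(200,400)):
    q=P[(P[:,2]>lo)&(P[:,2]<hi)];d=np.hypot(*(q[:,:2]-c[:2]).T);o=np.argsort(d)[:400:80];print(lo,d[o].round(),q[o].round())
cv2.imwrite("pics/crop.png",np.hstack([cv2.resize(I[110:260,220:370,::-1],None,fx=2.6,fy=2.6,interpolation=2),cv2.resize(J[170:320,250:400,::-1],None,fx=2.6,fy=2.6,interpolation=2)]))
E
```

```text
toolA scene 189 med [453.2  37.2  36.7] lo [443.6  15.   18.7] hi [468.9  47.7  72. ]
toolB scene 47 med [ 653.6 -289.5   49.9] lo [ 649.2 -301.5   38.5] hi [ 662.5 -285.4   69.1]
toolA side 303 med [456.1  21.6  36.7] lo [444.2  10.5   9.1] hi [475.8  36.2  72.8]
toolB side 378 med [ 654.5 -301.7   30.5] lo [ 643.9 -314.2    5.6] hi [ 669.7 -284.1   68.6]
tray scene 635 med [436.8  29.2   6.4] lo [407.6 -20.    4.1] hi [489.8  65.2  10.8]
tray side 421 med [441.4  13.1   5.9] lo [408.3 -20.6   4. ] hi [494.5  65.5  10. ]
brass scene 109 med [623.3  84.1  55.3] lo [612.6  72.6  47. ] hi [638.3  98.3  59.6]
brass side 71 med [625.1  80.1  55.4] lo [614.7  70.2  48.4] hi [640.6  96.6  58.9]
(array([  0,   0, 572, 653,  60, 184, 173,  72,  61,  42,  58,  55, 276,
       339,  33,  81,  10,   9]), array([-4,  0,  4,  8, 12, 16, 20, 24, 28, 32, 36, 40, 44, 48, 52, 56, 60,
       64, 68]))
top scene 183 med [597.1 107.7  40.4] lo [583.   59.5  34.6] hi [691.  119.9  45.8]
((643.231201171875, 114.13785552978516), (127.07482147216797, 112.84693145751953), 84.183349609375)
(array([  0,   0, 392, 310,  76, 274, 163,  71,  52,  61,  60,  60, 160,
       114,  31,  50,   9,  11]), array([-4,  0,  4,  8, 12, 16, 20, 24, 28, 32, 36, 40, 44, 48, 52, 56, 60,
       64, 68]))
top side 186 med [612.8  58.5  40.2] lo [585.   48.7  34.4] hi [694.6 184.6  45.9]
((651.0858154296875, 114.89149475097656), (134.16127014160156, 119.84049987792969), 81.04085540771484)
70 [48. 63. 69. 72. 77.] [[671.  76.  89.]
 [686.  80.  71.]
 [691.  70.  90.]
 [693.  65. 110.]
 [699.  71. 113.]]
120 [ 70.  82. 132. 157. 167.] [[690.  65. 120.]
 [695.  44. 132.]
 [741.  25. 123.]
 [772.  32. 167.]
 [785.  45. 149.]]
200 [217. 224. 227. 230. 232.] [[750. 260. 342.]
 [807. 212. 313.]
 [750. 273. 321.]
 [783. 250. 210.]
 [785. 250. 205.]]
```

View pics/crop.png

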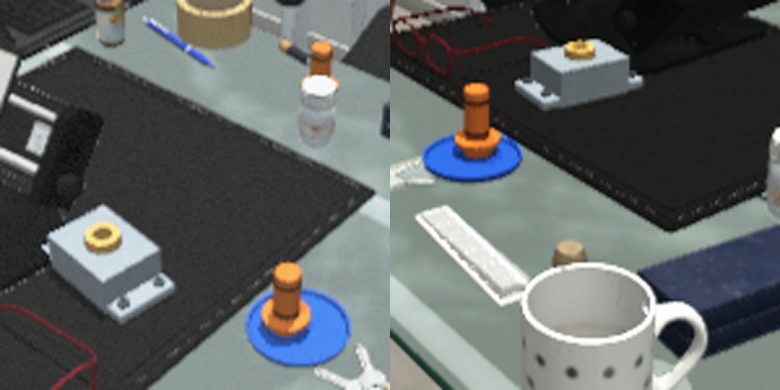

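Tool A, at about (455,24), stands on the blue tray and is 455 mm from the base. Tool B, at about (654,-300), is 720 mm away and has no tray, so A is the one to take. Heights agree: tool top at 73, brass top at 58, block top at 48. I'll travel over to it now.

Call:
jog_arm(
  plan=[
    [85,[0.4,0.4,0],[0,0,0]],
    [85,[0.8,0.8,0],[0,0,0]],
    [85,[1,1,0],[0,0,0]],
  ],
)

```text
clock: 0.48
position: [279.8, 452.9, 231.0]
ee_rot: [0.984, -0.181, -0.0, 0.001]
contact_force: [-0.4, 0.6, 0.8]
gripper_width: 85.0
grasp_force: 0.0
```

Call:
jog_arm(
  plan=[
    [85,[0.4,0.4,0],[0,0,0]],
    [85,[0.8,0.8,0],[0,0,0]],
    [85,[1,1,0],[0,0,0]],
  ],
)

```text
clock: 0.85
position: [337.7, 324.0, 231.1]
ee_rot: [0.984, -0.181, -0.0, 0.0]
contact_force: [0.1, -0.1, 0.2]
gripper_width: 84.8
grasp_force: 0.0
```

Call:
jog_arm(
  plan=[
    [85,[0.4,0.4,0],[0,0,0]],
    [85,[0.8,0.8,0],[0,0,0]],
    [85,[1,1,0],[0,0,0]],
  ],
)

```text
clock: 1.23
position: [395.7, 195.3, 231.1]
ee_rot: [0.983, -0.181, -0.0, 0.0]
contact_force: [0.1, -0.3, 0.0]
gripper_width: 85.1
grasp_force: 0.0
```

Call:
jog_arm(
  plan=[
    [85,[0.4,0.4,0],[0,0,-0.15]],
    [85,[0.8,0.8,0],[0,0,-0.3]],
    [85,[0.95,1,0],[0,0,-0.345]],
    [85,[0.95,1,0],[0,0,-0.345]],
    [85,[0.95,1,0],[0,0,-0.345]],
  ],
)

```text
clock: 1.85
position: [448.8, 70.7, 231.1]
ee_rot: [1.0, -0.001, -0.0, -0.0]
contact_force: [-0.0, -0.1, -0.4]
gripper_width: 85.0
grasp_force: 0.0
```

```bash
cat >> h.py <<'E'
from scipy.spatial.transform import Rotation as R
from scipy.optimize import least_squares
def wrist():
    s=read_state(); d=get_image("wrist")
    T=np.eye(4);T[:3,:3]=R.from_quat(s["ee_rot"]).as_matrix();T[:3,3]=s["position"]
    return s,d,world(d,T@np.array(d["tool_from_camera"]))
def circ(p,r=None):
    p=p[~np.isnan(p[:,0])];c0=p[:,:2].mean(0)
    if r: f=lambda c:np.hypot(*(p[:,:2]-c[:2]).T)-r
    else: f=lambda c:np.hypot(*(p[:,:2]-c[:2]).T)-c[2]
    x0=c0 if r else [*c0,15]
    o=least_squares(f,x0,loss="soft_l1",f_scale=1.); return o.x.round(1),len(p),round(float(np.sqrt(np.mean(o.fun**2))),2)
E
python3 - <<'E'
from h import *
s,d,X=wrist(); np.save("w",X);np.save("wi",d["img"]);cv2.imwrite("pics/w1.png",d["img"][...,::-1])
print(s["clock"],s["position"],s["ee_rot"],s["joints"].round(2))
def near(A,c,r,lo,hi): 
    p=A.reshape(-1,3);p=p[~np.isnan(p[:,0])];return p[(np.hypot(p[:,0]-c[0],p[:,1]-c[1])<r)&(p[:,2]>lo)&(p[:,2]<hi)]
for n,A in(("scene",np.load("scene.npy")),("side",np.load("side.npy")),("wrist",X)):
    p=near(A,(455,25),30,30,68); print(n,"stem",circ(p,12) if len(p)>8 else len(p))
    t=near(A,(455,25),30,69,80); print(" top",len(t),t.mean(0) if len(t) else "")
    h,w=A.shape[:2]; I=np.load({"scene":"scenei","side":"sidei","wrist":"wi"}[n]+".npy"); hsv=cv2.cvtColor(I,cv2.COLOR_RGB2HSV)
    m=(hsv[...,0]>15)&(hsv[...,0]<34)&(hsv[...,1]>90)&(np.hypot(A[...,0]-625,A[...,1]-83)<28)&(A[...,2]>48)&(A[...,2]<66)
    q=A[m]; print(" brass",len(q), (q.min(0)+q.max(0))/2 if len(q) else "", np.percentile(q[:,2],[50,80,95]) if len(q) else "")
    m=(hsv[...,0]>100)&(hsv[...,0]<125)&(hsv[...,1]>150)&(np.hypot(A[...,0]-453,A[...,1]-23)<70)
    q=A[m]; print(" tray",len(q), cv2.minEnclosingCircle(q[:,:2].astype(np.float32)) if len(q) else "")
E
```

```text
1.85 [448.80196836  70.72260176 231.07062488] [ 9.99999787e-01 -6.02459009e-04 -2.49903584e-04 -8.80967729e-08] [ 0.52  0.09 -0.39 -0.   -1.09  1.05]
scene stem (array([460.,  27.]), 126, 0.93)
 top 70 [457.97029527  29.6587037   72.2560681 ]
 brass 107 [624.9094515   84.601175    54.14033657] [56.66270308 58.31736276 59.4035568 ]
 tray 635 ((449.2467346191406, 22.497346878051758), 46.58731460571289)
side stem (array([462.6,  30.9]), 140, 1.26)
 top 41 [460.1191166   27.38135872  71.69879852]
 brass 74 [628.20844853  82.17516899  53.64286808] [55.55311961 57.84400229 58.6562605 ]
 tray 421 ((456.4418029785156, 22.468067169189453), 52.366573333740234)
wrist stem (array([460.3,  30.7]), 147, 0.26)
 top 319 [460.83250933  31.02156438  70.40840936]
 brass 359 [620.3803739   85.83507904  53.21754907] [55.80582201 56.53149653 57.11839803]
 tray 2559 ((451.0781555175781, 24.771886825561523), 45.58994674682617)
```

View pics/w1.png

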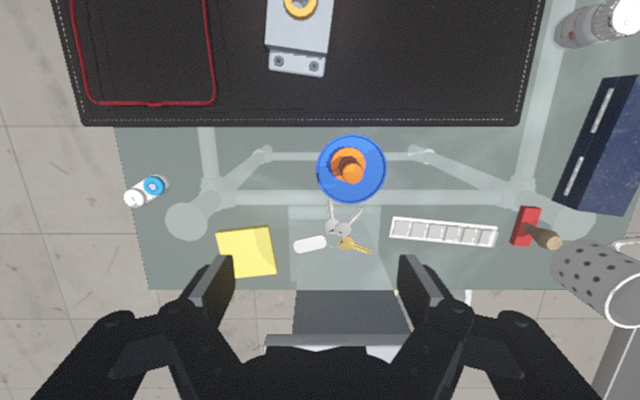

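The wrist view shows the tool at (350,170) on the tray, with the block's bushing at (300,5). The stem axis is at (460.4, 30.8), with a 0.3 mm fit and top at 70.4 as expected. The tray centre is about (451,24). I'll descend onto the stem.

Call:
jog_arm(
  plan=[
    [85,[0.06,0.2,0.4],[0,0,0]],
    [85,[0.116,0.4,0.8],[0,0,0]],
    [85,[0.116,0.4,0.9],[0,0,0]],
    [85,[0.116,0.4,0.9],[0,0,0]],
  ],
)

```text
clock: 2.4
position: [460.8, 31.4, 141.4]
ee_rot: [1.0, 0.0, -0.0, 0.0]
contact_force: [0.8, 0.6, 0.8]
gripper_width: 84.7
grasp_force: 0.0
```

```bash
python3 - <<'E'
from h import *
s,d,X=wrist(); print(s["clock"],s["position"])
p=X.reshape(-1,3);p=p[~np.isnan(p[:,0])]
r=np.hypot(p[:,0]-460,p[:,1]-31)
q=p[(r<30)&(p[:,2]>30)&(p[:,2]<68)];print(circ(q,12))
t=p[(r<30)&(p[:,2]>68.5)&(p[:,2]<80)];print(t.mean(0),len(t))
E
```

```text
2.4 [460.79293688  31.41103355 141.41651613]
(array([460.2,  30.8]), 335, 0.27)
[461.18907836  30.82252745  70.34719795] 583
```

Call:
jog_arm(
  plan=[
    [85,[0,0.005,0.4],[0,0,0]],
    [85,[0,0.005,0.75],[0,0,0]],
    [85,[0,0.005,0.98],[0,0,0]],
    [85,[0,0.005,0.98],[0,0,0]],
  ],
)

```text
clock: 2.95
position: [460.8, 30.8, 43.4]
ee_rot: [1.0, 0.0, -0.0, 0.0]
contact_force: [-0.1, -0.2, 0.3]
gripper_width: 85.0
grasp_force: 0.0
```

Call:
jog_arm(
  plan=[
    [85,[0,0,0.12],[0,0,0]],
    [85,[0,0,0.19],[0,0,0]],
    [50,[0,0,0.195],[0,0,0]],
    [35,[0,0,0.195],[0,0,0]],
    [15,[0,0,0.195],[0,0,0]],
    [15,[0,0,0.195],[0,0,0]],
    [15,[0,0,0.195],[0,0,0]],
    [15,[0,0,0.195],[0,0,0]],
  ],
)

```text
clock: 3.95
position: [460.9, 30.2, 24.2]
ee_rot: [1.0, -0.0, 0.0, -0.0]
contact_force: [-0.9, -1.2, 6.0]
gripper_width: 22.6
grasp_force: 58.6
```

Call:
jog_arm(
  plan=[
    [15,[0,0,-0.3],[0,0,0]],
    [15,[0,0,-0.7],[0,0,0]],
    [15,[0,0,-1],[0,0,0]],
    [15,[0.3,-0.2,-1],[0,0,0]],
    [15,[0.6,-0.45,-1],[0,0,0]],
    [15,[0.7,-0.53,-1],[0,0,0]],
    [15,[0.7,-0.53,-1],[0,0,0]],
    [15,[0.7,-0.53,-1],[0,0,0]],
  ],
)

```text
clock: 4.95
position: [529.3, 82.3, 123.2]
ee_rot: [1.0, -0.001, -0.001, 0.0]
contact_force: [0.4, 0.9, 0.2]
gripper_width: 22.2
grasp_force: 58.8
```

```bash
python3 - <<'E'
from h import *
s,d,X=wrist(); I=d["img"];cv2.imwrite("pics/w2.png",I[...,::-1])
print(s["clock"],s["position"],s["ee_rot"],s["contact_force"].round(2))
hsv=cv2.cvtColor(I,cv2.COLOR_RGB2HSV)
m=(hsv[...,0]>17)&(hsv[...,0]<34)&(hsv[...,1]>90)&(np.hypot(X[...,0]-622,X[...,1]-85)<28)&(X[...,2]>45)
q=X[m];print("brass",len(q),(q.min(0)+q.max(0))/2,np.percentile(q[:,2],[5,25,50,75,95]))
zt=np.median(q[:,2]);r=q[abs(q[:,2]-zt)<1.5];print("rim",(r.min(0)+r.max(0))/2,np.ptp(r,axis=0),cv2.minEnclosingCircle(r[:,:2].astype(np.float32)))
r2=np.hypot(X[...,0]-622,X[...,1]-85)
t=X[(r2>22)&(r2<28)];print("blocktop",np.nanmedian(t[:,2]))
# held tool: orange points in world
o=(hsv[...,0]>5)&(hsv[...,0]<16)&(hsv[...,1]>170)&(np.hypot(X[...,0]-s["position"][0],X[...,1]-s["position"][1])<40)
p=X[o];print("tool",len(p),p.min(0),p.max(0),p.mean(0))
print("blk obst",[ (zlo,np.nanmin(np.where((X[...,2]>zlo)&(X[...,0]>580),np.hypot(X[...,0]-622,X[...,1]-85),np.nan))) for zlo in(65,90,120,150,180)])
for zl in (20,30,40,50,60):
  g=p[abs(p[:,2]-s["position"][2]-zl+30)<5]
  if len(g)>8: print(zl-30,circ(g,12),circ(g,22))
E
```

```text
4.95 [529.30320649  82.3404931  123.21699356] [ 9.99999274e-01 -5.21013040e-04 -1.04455087e-03  2.99766696e-04] [0.43 0.89 0.23]
brass 1227 [628.39166159  85.96413569  51.91886255] [54.45208644 55.40491488 55.92335131 56.44505651 57.13779679]
rim [628.39166159  85.97666756  55.92563378] [30.68875115 30.80916559  2.98272287] ((628.1935424804688, 85.89862823486328), 15.63542652130127)
blocktop 45.93436273072052
tool 4295 [518.16511043  63.35255649 114.43513593] [551.19329155 102.86182009 170.99538435] [535.72143982  83.48115967 152.96853646]
blk obst [(65, np.float64(nan)), (90, np.float64(nan)), (120, np.float64(nan)), (150, np.float64(nan)), (180, np.float64(nan))]
-10 (array([539. ,  82.2]), 61, 2.0) (array([528.3,  82.5]), 61, 1.11)
0 (array([533.3,  84.6]), 756, 3.7) (array([521.2,  86. ]), 756, 3.48)
10 (array([528.5,  82.5]), 310, 0.27) (array([518. ,  81.4]), 310, 0.97)
20 (array([528.5,  82.6]), 384, 0.31) (array([518. ,  81.3]), 384, 0.97)
30 (array([528.6,  82.5]), 336, 0.29) (array([518. ,  81.4]), 336, 0.89)<stdin>:13: RuntimeWarning: All-NaN slice encountered
```

View pics/w2.png

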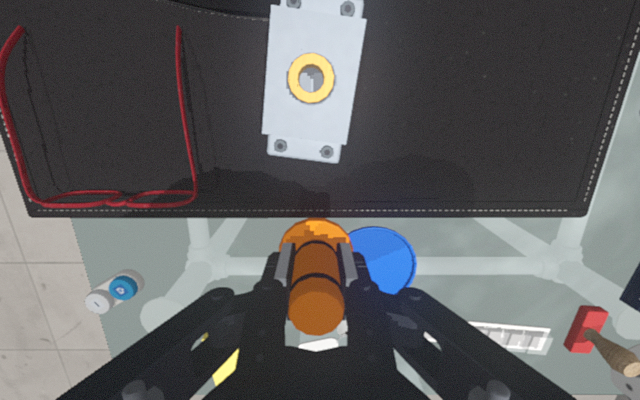

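The wrist view shows the bushing ring at (311,78), with the held tool upright and its axis at (528.5, 82.5). The bushing is at about (628.3, 86.0) with its top near 56. I'll move halfway and measure it once more nearer the camera axis.

Call:
jog_arm(
  plan=[
    [15,[0.25,-0.017,0.0],[0,0,0]],
    [15,[0.5,-0.034,0.0],[0,0,0]],
    [15,[0.5,-0.034,0.0],[0,0,0]],
    [15,[0.5,-0.034,0.0],[0,0,0]],
  ],
)

```text
clock: 5.5
position: [579.4, 85.9, 123.6]
ee_rot: [1.0, -0.001, -0.001, 0.0]
contact_force: [0.1, 0.1, -0.6]
gripper_width: 22.7
grasp_force: 58.8
```

```bash
python3 - <<'E'
from h import *
s,d,X=wrist(); I=d["img"]
print(s["clock"],s["position"],s["ee_rot"],s["contact_force"].round(2))
hsv=cv2.cvtColor(I,cv2.COLOR_RGB2HSV)
m=(hsv[...,0]>17)&(hsv[...,0]<34)&(hsv[...,1]>90)&(np.hypot(X[...,0]-627,X[...,1]-86)<28)&(X[...,2]>45)
q=X[m];r=q[q[:,2]>54]
print("rim",len(r),cv2.minEnclosingCircle(r[:,:2].astype(np.float32)),np.percentile(r[:,2],[10,50,90]),np.ptp(r,axis=0))
o=(hsv[...,0]>5)&(hsv[...,0]<16)&(hsv[...,1]>170)&(np.hypot(X[...,0]-s["position"][0],X[...,1]-s["position"][1])<40)
p=X[o];g=p[(p[:,2]>s["position"][2]+8)&(p[:,2]<s["position"][2]+40)];print(circ(g,12))
r2=np.hypot(X[...,0]-627,X[...,1]-86);print("blocktop",np.nanmedian(X[(r2>22)&(r2<28)][:,2]))
t=p[p[:,2]>s["position"][2]+46];print("tooltop",t.mean(0),len(t))
P=X.reshape(-1,3);P=P[~np.isnan(P[:,0])]
for zl in(65,90,120,150):
  k=P[(P[:,2]>zl)&(P[:,0]>590)&(P[:,2]<400)]
  if len(k): dd=np.hypot(k[:,0]-627,k[:,1]-86);j=dd.argmin();print(zl,dd[j].round(),k[j].round())
cv2.imwrite("pics/w3.png",I[...,::-1])
E
```

```text
5.5 [579.44003752  85.86847299 123.56742684] [ 9.99999552e-01 -5.94292552e-04 -7.27544697e-04  1.15541284e-04] [ 0.12  0.09 -0.57]
rim 847 ((621.6434326171875, 85.84173583984375), 22.681238174438477) [55.08392552 55.93812678 56.9165796 ] [45.1324151  30.34105175 67.22313625]
(array([578.6,  86.1]), 1303, 0.3)
blocktop 46.022947613525616
tooltop [579.96189073  86.32626617 170.04915105] 1099
65 26.0 [601.  85. 118.]
90 26.0 [601.  85. 118.]
120 26.0 [601.  87. 120.]
150 27.0 [601.  95. 220.]
```

View pics/w3.png

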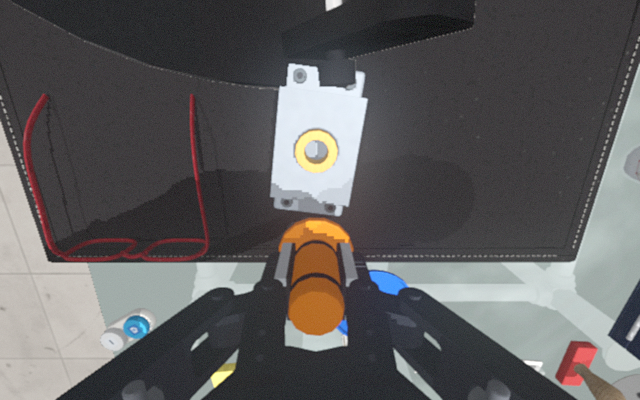

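The view shows the bushing at (316,150), and a black arm of the stand beyond the block at (390,30). I'll take a clean rim fit that leaves out the tool's pixels, and check clearance to that arm.

```bash
python3 - <<'E'
from h import *
s,d,X=wrist(); I=d["img"]
hsv=cv2.cvtColor(I,cv2.COLOR_RGB2HSV)
m=(hsv[...,0]>17)&(hsv[...,0]<34)&(hsv[...,1]>90)&(np.hypot(X[...,0]-628,X[...,1]-86)<22)&(X[...,2]>53.5)&(X[...,2]<60)
r=X[m];print(cv2.minEnclosingCircle(r[:,:2].astype(np.float32)),r.mean(0),np.ptp(r,axis=0))
for n,A in(("w",X),("scene",np.load("scene.npy"))):
  P=A.reshape(-1,3);P=P[~np.isnan(P[:,0])]
  for zl,zh in((52,80),(80,110),(110,140),(140,170),(170,230),(230,330)):
    k=P[(P[:,2]>zl)&(P[:,0]>650)&(P[:,2]<zh)&(P[:,0]<900)]
    if len(k): dd=np.hypot(k[:,0]-628,k[:,1]-86);j=np.argsort(dd)[min(3,len(dd)-1)];print(n,zl,dd[j].round(),k[j].round())
E
```

```text
((628.8396606445312, 85.88054656982422), 15.576723098754883) [628.66239808  86.49040663  55.8658962 ] [30.29835587 31.10555719  4.82832246]
w 52 45.0 [672.  80.  76.]
w 80 45.0 [673.  82.  81.]
w 110 65.0 [692.  76. 110.]
scene 52 45.0 [672.  79.  75.]
scene 80 46.0 [672.  72.  83.]
scene 110 65.0 [692.  74. 113.]
scene 140 88.0 [702.  39. 141.]
scene 170 207.0 [797. 205. 173.]
scene 230 217.0 [806. 210. 315.]
```

Call:
jog_arm(
  plan=[
    [15,[0.25,0,0],[0,0,0]],
    [15,[0.5,0,0],[0,0,0]],
    [15,[0.5,0,0],[0,0,0]],
    [15,[0.5,0,0.2],[0,0,0]],
    [15,[0.5,0,0.35],[0,0,0]],
    [15,[0.5,0,0.4],[0,0,0]],
    [15,[0.5,0,0.4],[0,0,0]],
    [15,[0.5,0,0.4],[0,0,0]],
  ],
)

```text
clock: 6.6
position: [631.0, 86.6, 84.5]
ee_rot: [1.0, -0.0, 0.001, -0.0]
contact_force: [0.3, -0.0, -0.5]
gripper_width: 22.5
grasp_force: 58.8
```

```bash
python3 - <<'E'
from h import *
s,d,X=wrist(); I=d["img"];cv2.imwrite("pics/w4.png",cv2.resize(I[150:350,220:420,::-1],None,fx=2,fy=2))
print(s["clock"],s["position"],s["ee_rot"],s["contact_force"].round(2))
e=get_image("side");f=get_image("scene")
cv2.imwrite("pics/s4.png",np.hstack([cv2.resize(e["img"][110:230,260:380,::-1],(400,400)),cv2.resize(f["img"][120:240,200:320,::-1],(400,400))]))
hsv=cv2.cvtColor(I,cv2.COLOR_RGB2HSV)
o=(hsv[...,0]>5)&(hsv[...,0]<16)&(hsv[...,1]>170)&(np.hypot(X[...,0]-s["position"][0],X[...,1]-s["position"][1])<40)
p=X[o];g=p[(p[:,2]>s["position"][2]+8)&(p[:,2]<s["position"][2]+40)];print(circ(g,12))
E
```

```text
6.6 [631.0415031  86.5895234  84.542394 ] [ 9.99999773e-01 -1.33595866e-04  6.40928660e-04 -1.57166073e-04] [ 0.32 -0.03 -0.52]
(array([630.2,  86.8]), 1312, 0.31)
```

View pics/s4.png

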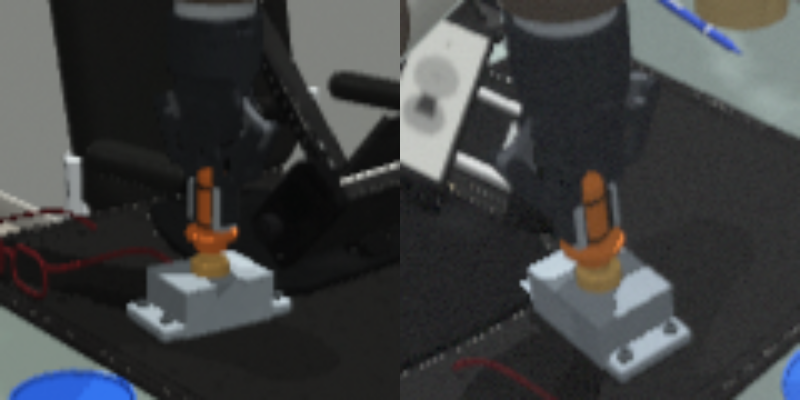

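Both views show the nose just above the brass ring and well centred. The tool reads 1.6 mm too far in x and 0.8 mm in y, so I'll correct that and then descend slowly.

Call:
jog_arm(
  plan=[
    [15,[-0.016,0.008,0],[0,0,0]],
    [15,[-0.016,0.008,0.02],[0,0,0]],
    [15,[-0.016,0.008,0.035],[0,0,0]],
    [15,[-0.016,0.008,0.05],[0,0,0]],
    [15,[-0.016,0.008,0.06],[0,0,0]],
    [15,[-0.016,0.008,0.07],[0,0,0]],
    [15,[-0.016,0.008,0.08],[0,0,0]],
    [15,[-0.016,0.008,0.09],[0,0,0]],
    [15,[-0.016,0.008,0.09],[0,0,0]],
  ],
)

```text
clock: 7.88
position: [629.2, 85.6, 75.8]
ee_rot: [1.0, -0.0, 0.0, 0.0]
contact_force: [-2.7, -0.9, 5.5]
gripper_width: 22.8
grasp_force: 58.9
```

Contact is made at 5.5 N, near TCP 76–77. I'll press on gently.

Call:
jog_arm(
  plan=[
    [15,[0,0,0.01],[0,0,0]],
    [15,[0,0,0.02],[0,0,0]],
    [15,[0,0,0.03],[0,0,0]],
    [15,[0,0,0.04],[0,0,0]],
    [15,[0,0,0.05],[0,0,0]],
    [15,[0,0,0.06],[0,0,0]],
  ],
)

```text
clock: 8.62
position: [629.2, 85.6, 69.7]
ee_rot: [1.0, -0.0, 0.0, 0.0]
contact_force: [-2.8, 1.5, 4.2]
gripper_width: 22.9
grasp_force: 58.9
```

Call:
jog_arm(
  plan=[
    [15,[0,0,0.01],[0,0,0]],
    [15,[0,0,0.02],[0,0,0]],
    [15,[0,0,0.03],[0,0,0]],
    [15,[0,0,0.035],[0,0,0]],
  ],
)

```text
clock: 9.12
position: [629.2, 85.6, 66.1]
ee_rot: [1.0, -0.0, 0.0, 0.0]
contact_force: [-1.4, -0.3, 6.0]
gripper_width: 22.6
grasp_force: 58.9
```

Call:
jog_arm(
  plan=[
    [15,[0,0,0.005],[0,0,0]],
    [15,[0,0,0.01],[0,0,0]],
    [15,[0,0,0.01],[0,0,0]],
  ],
)

```text
clock: 9.5
position: [629.2, 85.6, 65.0]
ee_rot: [1.0, -0.0, 0.0, -0.0]
contact_force: [-2.2, -0.2, 5.1]
gripper_width: 22.9
grasp_force: 58.9
```

Call:
jog_arm(
  plan=[
    [15,[0,0,0.005],[0,0,0]],
    [15,[0,0,0.01],[0,0,0]],
    [15,[0,0,0.01],[0,0,0]],
  ],
)

```text
clock: 9.88
position: [629.2, 85.6, 63.9]
ee_rot: [1.0, -0.0, 0.0, -0.0]
contact_force: [-1.1, -0.0, 4.4]
gripper_width: 22.7
grasp_force: 58.9
```

Call:
jog_arm(
  plan=[
    [15,[0,0,0.005],[0,0,0]],
    [15,[0,0,0.005],[0,0,0]],
  ],
)

```text
clock: 10.12
position: [629.2, 85.6, 63.4]
ee_rot: [1.0, -0.0, 0.0, 0.0]
contact_force: [-1.4, 0.0, 5.5]
gripper_width: 22.3
grasp_force: 59.0
```

```bash
python3 - <<'E'
from h import *
s,d,X=wrist(); I=d["img"]
print(s["clock"],s["position"],s["contact_force"].round(2))
hsv=cv2.cvtColor(I,cv2.COLOR_RGB2HSV)
o=(hsv[...,0]>5)&(hsv[...,0]<16)&(hsv[...,1]>170)&(np.hypot(X[...,0]-s["position"][0],X[...,1]-s["position"][1])<40)
p=X[o];t=p[p[:,2]>s["position"][2]+44];print("tooltop-tcp",t.mean(0)-s["position"],len(t))
b=X[(np.hypot(X[...,0]-629,X[...,1]-86)<40)&(X[...,0]>653)&(X[...,2]>40)&(X[...,2]<52)];print("blocktop",np.median(b[:,2]),len(b))
E
```

```text
10.125 [629.18016617  85.60944533  63.36879116] [-1.44  0.03  5.5 ]
tooltop-tcp [ 1.16286718  0.24161685 45.98550577] 1728
blocktop 45.91313844461149 1636
```

Call:
jog_arm(
  plan=[
    [15,[0,0,0.005],[0,0,0]],
    [15,[0,0,0.005],[0,0,0]],
  ],
)

```text
clock: 10.42
position: [629.2, 85.6, 63.3]
ee_rot: [1.0, -0.0, 0.0, 0.0]
contact_force: [-2.1, 0.0, 7.2]
gripper_width: 22.6
grasp_force: 59.1
```

Call:
jog_arm(
  plan=[
    [15,[0,0,0.005],[0,0,0]],
    [15,[0,0,0.005],[0,0,0]],
  ],
)

```text
clock: 10.68
position: [629.2, 85.6, 63.3]
ee_rot: [1.0, -0.0, 0.0, 0.0]
contact_force: [-4.4, -0.7, 9.6]
gripper_width: 22.7
grasp_force: 59.3
```

Call:
jog_arm(
  plan=[
    [15,[0,0,0.005],[0,0,0]],
    [15,[0,0,0.01],[0,0,0]],
    [15,[0,0,0.01],[0,0,0]],
  ],
)

```text
clock: 11.05
position: [629.3, 85.6, 63.3]
ee_rot: [1.0, 0.0, 0.001, 0.0]
contact_force: [-4.5, -0.8, 13.3]
gripper_width: 22.3
grasp_force: 59.7
```

Call:
jog_arm(
  plan=[
    [15,[0,0,0.005],[0,0,0]],
    [15,[0,0,0.01],[0,0,0]],
    [15,[0,0,0.01],[0,0,0]],
    [15,[0,0,0.01],[0,0,0]],
  ],
)

```text
clock: 11.55
position: [629.4, 85.6, 63.2]
ee_rot: [1.0, 0.0, 0.001, 0.0]
contact_force: [-6.3, -0.2, 17.2]
gripper_width: 22.2
grasp_force: 60.1
```

The tool stopped at 63.2 while the force climbed from 5.5 to 17 N, so the bushing is home. I'll lift straight up and return.

Call:
jog_arm(
  plan=[
    [15,[0,0,-0.1],[0,0,0]],
    [15,[0,0,-0.4],[0,0,0]],
    [15,[0,0,-0.65],[0,0,0]],
    [15,[0,0,-0.65],[0,0,0]],
    [15,[-0.4,0.13,-0.65],[0,0,0]],
    [15,[-0.85,0.3,-0.65],[0,0,0]],
    [15,[-0.85,0.3,-0.65],[0,0,0]],
  ],
)

```text
clock: 12.42
position: [539.5, 54.0, 122.7]
ee_rot: [1.0, -0.001, -0.003, 0.001]
contact_force: [1.9, -0.4, -1.4]
gripper_width: 22.4
grasp_force: 58.9
```

Call:
jog_arm(
  plan=[
    [15,[-0.4,0.13,0],[0,0,0]],
    [15,[-0.88,0.28,0],[0,0,0]],
    [15,[-0.88,0.28,0],[0,0,0]],
    [15,[-0.88,0.28,0],[0,0,0]],
  ],
)

```text
clock: 12.92
position: [457.0, 28.1, 124.7]
ee_rot: [1.0, -0.0, 0.001, -0.0]
contact_force: [0.0, 0.2, -0.4]
gripper_width: 22.6
grasp_force: 58.9
```

```bash
python3 - <<'E'
from h import *
s,d,X=wrist(); I=d["img"]
print(s["clock"],s["position"],s["ee_rot"],s["contact_force"].round(2))
hsv=cv2.cvtColor(I,cv2.COLOR_RGB2HSV)
o=(hsv[...,0]>5)&(hsv[...,0]<16)&(hsv[...,1]>170)&(np.hypot(X[...,0]-s["position"][0],X[...,1]-s["position"][1])<40)
p=X[o];t=p[p[:,2]>s["position"][2]+44];print("tooltop-tcp",t.mean(0)-s["position"],len(t))
for a,b in((8,20),(28,40)):
  g=p[(p[:,2]>s["position"][2]+a)&(p[:,2]<s["position"][2]+b)];print(circ(g,12))
m=(hsv[...,0]>17)&(hsv[...,0]<34)&(hsv[...,1]>60)&(np.hypot(X[...,0]-628.6,X[...,1]-86)<22)&(X[...,2]>35)
r=X[m];print("brass z",np.median(r[:,2]) if len(r) else 0,len(r))
r2=np.hypot(X[...,0]-628.6,X[...,1]-86);print("blocktop",np.nanmedian(X[(r2>22)&(r2<28)][:,2]))
f=get_image("scene")["img"];cv2.imwrite("pics/s5.png",cv2.resize(f[170:260,220:380,::-1],None,fx=4,fy=4,interpolation=2))
E
```

```text
12.925 [457.03648748  28.07633562 124.65622843] [ 9.99999865e-01 -8.60980985e-05  5.06498552e-04 -7.24318671e-05] [ 0.03  0.18 -0.44]
tooltop-tcp [ 1.4119664   0.12920531 46.05241333] 1967
(array([456.1,  28.3]), 55, 0.19)
(array([456.2,  28.3]), 359, 0.33)
brass z 0 0
blocktop 46.0459835209696
```

View pics/s5.png

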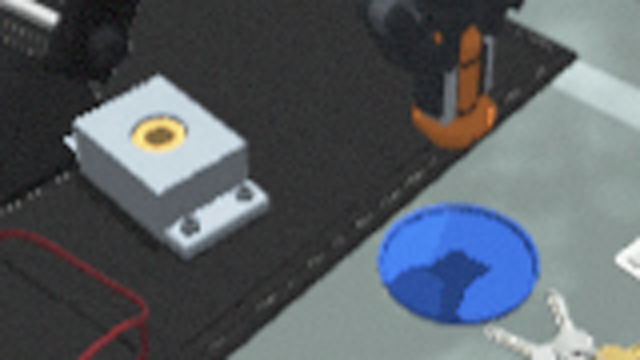

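The bushing at (160,133) is now recessed below the block's face, and the tool hangs upright over the tray. I'll lower it.

Call:
jog_arm(
  plan=[
    [15,[-0.03,0.02,0.3],[0,0,0]],
    [15,[-0.03,0.02,0.65],[0,0,0]],
    [15,[-0.03,0.02,0.88],[0,0,0]],
    [15,[-0.03,0.02,0.95],[0,0,0]],
    [15,[-0.03,0.02,0.98],[0,0,0]],
    [15,[-0.03,0.02,0.99],[0,0,0]],
    [15,[-0.03,0.02,0.99],[0,0,0]],
  ],
)

```text
clock: 13.9
position: [453.6, 25.9, 26.5]
ee_rot: [1.0, -0.0, 0.001, -0.0]
contact_force: [-0.3, -0.1, -0.5]
gripper_width: 22.8
grasp_force: 58.9
```

Call:
jog_arm(
  plan=[
    [15,[0,0,0.008],[0,0,0]],
    [15,[0,0,0.016],[0,0,0]],
    [15,[0,0,0.02],[0,0,0]],
    [15,[0,0,0.02],[0,0,0]],
  ],
)

```text
clock: 14.4
position: [453.2, 25.8, 24.2]
ee_rot: [1.0, -0.0, 0.0, -0.0]
contact_force: [-1.3, 0.5, 4.8]
gripper_width: 23.1
grasp_force: 58.9
```

Contact with the tray floor at the same height as at pickup. I'll release and rise.

Call:
jog_arm(
  plan=[
    [30,[0,0,-0.002],[0,0,0]],
    [50,[0,0,-0.002],[0,0,0]],
    [85,[0,0,-0.002],[0,0,0]],
    [85,[0,0,-0.002],[0,0,0]],
    [85,[0,0,-0.002],[0,0,0]],
    [85,[0,0,-0.2],[0,0,0]],
    [85,[0,0,-0.6],[0,0,0]],
    [85,[0,0,-1],[0,0,0]],
    [85,[0,0,-1],[0,0,0]],
    [85,[0,0,-1],[0,0,0]],
  ],
)

```text
clock: 15.65
position: [452.4, 25.6, 123.4]
ee_rot: [1.0, -0.0, -0.0, -0.0]
contact_force: [-0.3, 0.0, 0.2]
gripper_width: 85.1
grasp_force: 0.0
```

```bash
python3 - <<'E'
from h import *
s,d,X=wrist();print(s["clock"],s["position"],s["gripper_width"],s["contact_force"].round(1))
p=X.reshape(-1,3);p=p[~np.isnan(p[:,0])];r=np.hypot(p[:,0]-453,p[:,1]-26)
for a,b in((25,45),(50,68)):print(circ(p[(r<30)&(p[:,2]>a)&(p[:,2]<b)],12))
t=p[(r<30)&(p[:,2]>68.5)&(p[:,2]<80)];print(t.mean(0),len(t))
cv2.imwrite("pics/w6.png",d["img"][...,::-1])
E
```

```text
15.65 [452.39023628  25.57403954 123.39848017] 85.0892417968499 [-0.3  0.   0.2]
(array([452.5,  26.2]), 194, 0.26)
(array([452.5,  26.2]), 239, 0.49)
[453.58419477  26.12968566  70.35404326] 679
```

View pics/w6.png

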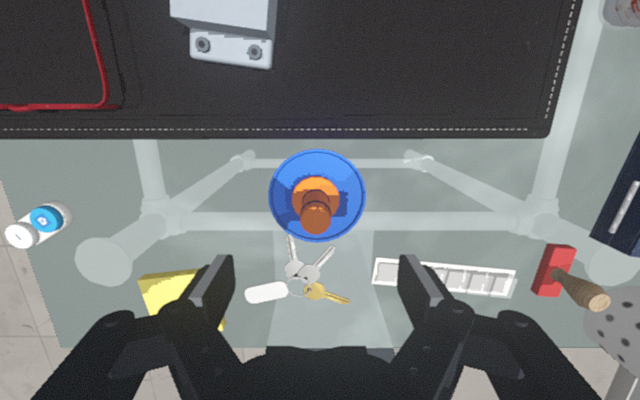

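The tool stands upright on the tray at (316,200), free of the gripper and about 2 mm from the tray's centre. Its top is at 70.4, the same as before the pickup.

```bash
python3 -c "from bench import *; print(job_done())"
```

```text
the job is handed in; nothing more can be done
None
```

I handed the job in at about 16 s: the bushing is pressed home (tool stopped dead while wrist force rose from 5.5 to about 17 N), the tool stands released and upright about 2 mm from the tray's centre, and no verdict was shown.

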